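# Cut off the mitad and hold the contact thermometer on the yellow mark

### The arm

A 7-joint arm with a two-finger parallel gripper is mounted at the origin on the work surface. World frame = base frame: x ahead of the robot, y to its left, z up, the work surface at z = 0. Lengths are in mm, angles in rad, forces in N, time in s.
With the tool pointing down it reaches from about 400 to 875 mm from the base axis. Payload 4.4 kg.
Tool frame: the origin (TCP) lies midway between the tips of the shut fingers; the grasp point (between the pads) lies 19 mm behind it (ctrl.grip_point_offset is the distance from the TCP to the grasp point, in mm); z points along the fingers, y is the line along which they close (so a half turn about z gives the same grasp; the last joint's range is limited). The gripper opens to 85 mm and grips with 20 to 120 N. Pads are 22 mm wide; open, the fingers measure 114 mm over their backs; the gripper's body (76 mm by 85 mm) begins 54 mm behind the grasp point. The pads swing forward as they close: fully open they stand 13 mm farther back than shut.
Start: joints at [1.085, 0.628, 0.038, 1.517, -0.027, 0.996, -0.02], TCP at [264.954, -593.563, 231.313] pointing down, gripper open.
Joint ranges: [-3.06, 3.06], [-0.37, 2.12], [-1.25, 1.32], [0.18, 2.47], [-1.1, 4.24], [0.23, 1.98], [-2.94, 2.94]. Speed limits (rad/s): [2.57, 2.57, 3.14, 3.14, 3.14, 3.14, 3.14].

### API

Orientations are given as [roll, pitch, yaw] about the fixed x, y, z axes, in that order (R = Rz(yaw) Ry(pitch) Rx(roll)).
In Python, from cell import ctrl gives the robot as it stands.
- The arm moves only by the tool send_path, called after "Emit:" in YAML: its name, and indented under it one key for each argument. Schema: {"type":"object","properties":{"ticks":{"type":"array","items":{"type":"number"},"minItems":7,"maxItems":84},"only":{"type":"string"},"quiet":{"type":"boolean"},"lines":{"type":"string"}},"required":["ticks"],"additionalProperties":false}. ticks is one flat list of numbers that holds 1 to 12 rows one after another, with no inner brackets; each row has 7 numbers: dx, dy, dz in a scale on which 1.0 is 200 mm, then a rotation vector rx, ry, rz in a scale on which 1.0 is 2 rad, then the finger opening in mm; each row shifts and turns the commanded pose from where the row before left it, along the tool's axes as they then stand; what a row does not reach is not made up. A row lasts 1/10 s, in which the tool goes at most 50 mm and 0.15 rad, less where a joint would pass 70% of its speed; a pose out of reach is approached as far as the arm can. The fingers move at their own pace and stop on an object; the grip force is fixed at half the most. Time passes only in rows, so rows that do not move let the fingers close. The tool returns the time, the measured TCP pose, the force, the opening and the grip force at its end. only (a regular expression) keeps the lines of the reply that match it, lines (a string "A,B") keeps lines A to B, and quiet returns only ok. Shift and turn numbers lie between -1 and 1, and a call with a number outside is refused. Input that does not fit is refused with a message, and nothing moves.
- ctrl.read_state(): the state, without advancing time (a new reading comes with each control period).
- ctrl.get_image(name): name is "side" or "top"; returns the picture (420x560x3 uint8, blue, green, red); there is no depth.
- ctrl.calibration(name): a dict with "fx", "fy", "cx", "cy" (pixels), "rvec" (rotation vector, rad) and "tvec" (3), from world to camera coordinates, as OpenCV has them. Camera axes: x right, y down, z forward; pixel columns grow to the right and rows downward; lengths in mm; the calibration is good to about 2 mm. A picture is of the moment at which its call begins. calibration takes no time and is no camera call.
- ctrl.finish_job(): hands the job in; it is judged then, once.
The state is a dict: "clock": time; "qpos": joint angles; "qd": joint speeds; "tau": joint torques, N m; "eef_pos": TCP position; "tool_rot": TCP orientation; "force": force on the tool from outside, world axes, zero at the start; "torque": the same for the moment, N m; "width": finger opening in mm; "gripper_force": force on a finger pad.
Only numpy, scipy, OpenCV 4.12 (cv2) and the standard library are available. Lean on these libraries where they do the work, as an engineer would, in place of code of your own. Each camera call takes 0.05 s, during which the arm holds its last target. There are 200 camera calls.

### The job

First press the red cut-off plunger on the front of the mitad right down to its stop and let it spring back. Then take the orange contact thermometer out of the slotted rack and hold it upright with the end of its sprung tip inside the yellow ring on the black plate, pressed gently so that the tip is pushed about halfway in, never hard against the fragile plate. Finish like that, still gripping the thermometer with its tip on the mark, and leave the bowl, ladle, tongs and pot lid where they are.

Things in the scene. Friction and masses are not known exactly. Their poses are not given: they have to be found in the camera images.
- mitad: Electric mitad (injera griddle), fixed: cream drum, diameter 550 mm, top at 105 mm. On its robot side (-x) is a grey control box (100 x 120 mm, 90 mm high) with the red plunger. Origin on the bench straight under the plunger; the drum's centre lies at x = 320 mm. Its domed lid lies folded back on the far (+x) side, out of the way.
- plate: The mitad's black cooking plate, a flat disc, diameter 500 mm, 15 mm thick, fixed on the drum. Origin on its top face, 20 mm in from the edge nearest the plunger; the top is 120 mm above the bench. Fragile: more than 12 N from the thermometer fails.
- plunger_top (a point): Centre of the top of the red mushroom-shaped cut-off plunger (head diameter 38 mm) on top of the control box; 131 mm above the bench when up. It moves with the plunger.
- plunger (a joint): Travel of the plunger in m: 0 up, 0.014 down at its stop. Moves straight down; spring 2 N at the start to 7 N at the stop; springs back up when let go.
- mark_yellow_c (a point): Centre of the yellow painted ring on the plate (flat, outer diameter 44 mm, inner diameter 34 mm, dot in the middle), on the plate's top, 120 mm above the bench. This is the spot to probe.
- mark_blue_c (a point): Centre of a blue painted ring of the same size on the plate; not wanted here.
- rack: Wooden slatted rack, fixed, 100 x 184 mm, top at 105 mm. Origin on the bench under its centre. Five slats, 24 mm wide, run along its x, with 16 mm slots between, centred at y = -60, -20, 20 and 60 mm.
- probe: Orange contact thermometer, upright in a rack slot, 0.15 kg. Origin: end of its sprung tip when fully out (20 mm above the bench at the start), z up its axis. Stem diameter 10 mm to z = 85 mm; black flange, diameter 44 mm, z = 85 to 92 mm, rests on the slats; orange handle, 36 mm along x, 24 mm along y, z = 92 to 185 mm (grip across y at about z = 145 mm).
- tip_end (a point): Lowest point of the thermometer's sprung copper tip (a ball of diameter 14 mm); moves with the tip.
- tip (a joint): How far the sprung tip is pushed into the thermometer, in m: 0 fully out, 0.016 fully in. Spring about 0.75 N at the start and 250 N/m, so about 2.75 N at 8 mm and 4.75 N fully in.
- bowl: Blue glazed ceramic bowl, rim diameter 150 mm, 60 mm high, origin under its centre. Leave alone.
- ladle: Red plastic ladle lying on the bench, cup diameter 84 mm and 34 mm high, handle along its x to 240 mm, up to 46 mm high; origin under the cup's centre. Leave alone.
- tongs: Stainless steel tongs lying along their x, 240 mm long, 70 mm wide, 22 mm high, origin on the bench under their middle. Leave alone.
- pot_lid: Aluminium pot lid, diameter 160 mm, 46 mm high with a black knob, origin under its centre. Leave alone.

How it is judged:
By the outcome, as a careful person would: the job done as asked, in the order asked, and still so for the second after the job is handed in, while the arm keeps its last pose, push and grip.
It also fails if it takes over 64 s, if anything falls off the work surface, if the arm or the gripper's body presses on something with over 40 N, if the wrist force passes 120 N, or if a joint passes its speed limit or range.

## Working session

There is one attempt and no reset: what is moved stays moved. The work goes in short steps, Python scripts to look and compute and a tool call to move; the robot and the scene stay as the last step left them, time stands still between calls to the robot, and variables do not carry over. Pictures are saved under pics/ and viewed, at most 10 in all, crops included, and the job is handed in when it is done.

```bash
ls; mkdir -p pics
```

Create h.py:
```python
import numpy as np, cv2
from cell import ctrl
def cam(n):
    c=ctrl.calibration(n); K=np.array([[c['fx'],0,c['cx']],[0,c['fy'],c['cy']],[0,0,1.]])
    R=cv2.Rodrigues(np.array(c['rvec'],float))[0]; return K,R,np.array(c['tvec'],float).ravel()
def ray(n,u,v):
    K,R,t=cam(n); d=R.T@np.linalg.inv(K)@np.array([u,v,1.]); return -R.T@t, d/np.linalg.norm(d)
def plane(n,u,v,z):
    o,d=ray(n,u,v); return o+d*(z-o[2])/d[2]
def two(a,b):
    o1,d1=ray('side',*a);o2,d2=ray('top',*b)
    s=np.linalg.lstsq(np.c_[d1,-d2],o2-o1,rcond=None)[0]
    p,q=o1+s[0]*d1,o2+s[1]*d2; return (p+q)/2,np.linalg.norm(p-q)
def proj(n,p):
    K,R,t=cam(n); q=K@(R@np.array(p,float)+t); return q[:2]/q[2]
```

Run:
```python
from h import *
for n in('side','top'):
    cv2.imwrite(f'pics/{n}0.png',ctrl.get_image(n)); print(n,ray(n,280,210))
s=ctrl.read_state(); print(s)
```

```text
cell.py
pics
side (array([ 236.86299586,  960.15793049, 1178.04639871]), array([ 0.18837592, -0.64851385, -0.73752579]))
top (array([ 371.43174523,   23.66349142, 1442.7743574 ]), array([ 0.12224742, -0.03134761, -0.99200448]))
{'clock': 0.1, 'qpos': array([ 1.0852177 ,  0.62926075,  0.03843491,  1.51828008, -0.02700791,
        0.99629721, -0.02002105]), 'qd': array([ 2.02135564e-03, -2.31785711e-03, -6.92388795e-04, -2.50923141e-04,
        1.71433406e-05,  3.40371835e-04,  5.63220424e-04]), 'tau': array([ 4.44885576e-03, -5.64528751e+01,  1.23116311e+00, -1.93971705e+01,
        1.12747896e-02,  5.43614093e-03,  5.48794537e-05]), 'eef_pos': array([ 264.71675797, -593.03299144,  230.4723871 ]), 'tool_rot': array([-3.13986477e+00,  5.73232324e-06,  4.19760976e-01]), 'force': array([-0.23787877,  0.02229073,  0.052152  ]), 'torque': array([0.03152814, 0.00278361, 0.02842538]), 'gripper_force': 0.0, 'width': 85.56926971970746}
```

View pics/side0.png

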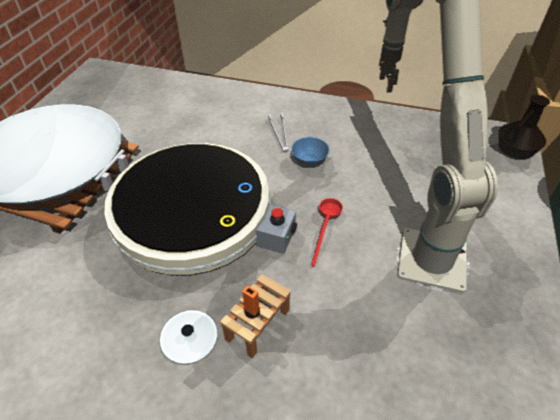

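View pics/top0.png

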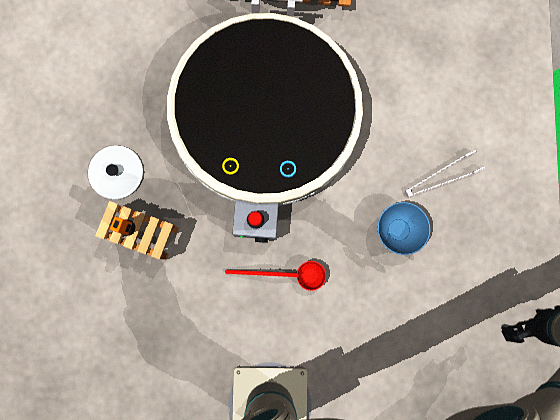

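The side view shows the yellow ring at (228,221), the plunger at (277,214) and the probe handle at (251,300). The top view has the same things at (230,166), (256,219) and (125,226), with the rack turned by about 20°.

Add to h.py:
```python
def blobs(n,im,lo,hi,amin=15,roi=None):
    m=cv2.inRange(cv2.cvtColor(im,cv2.COLOR_BGR2HSV),lo,hi)
    if roi:
        k=np.zeros_like(m);a,b,c,d=roi;k[b:d,a:c]=255;m&=k
    return [c for c in cv2.findContours(m,cv2.RETR_EXTERNAL,cv2.CHAIN_APPROX_NONE)[0] if cv2.contourArea(c)>=amin]
```

Run:
```python
from h import *
S=cv2.imread('pics/side0.png');T=cv2.imread('pics/top0.png')
roi=dict(side=dict(y=(210,205,245,235),r=(265,200,292,226),o=(238,280,265,320)),top=dict(y=(215,150,245,180),r=(240,205,272,235),o=(100,205,150,250)))
col=dict(y=((22,120,120),(35,255,255)),r=((0,170,90),(4,255,255)),o=((5,190,60),(14,255,255)))
P={}
for n,im in(('side',S),('top',T)):
  for k in 'yro':
    for c in blobs(n,im,*col[k],10,roi[n][k]):
        (u,v),wh,a=cv2.minAreaRect(c); print(n,k,(u,v),wh,a,cv2.boundingRect(c))
        z={'y':120,'r':131,'o':190}[k]; print('   ',plane(n,u,v,z).round(1))
        if k=='y':P[n]=(u,v)
print(two(P['side'],P['top']))
a=cv2.resize(T[190:270,85:205],None,fx=5,fy=5,interpolation=cv2.INTER_CUBIC)
b=cv2.resize(S[270:355,215:300],None,fx=4.7,fy=4.7,interpolation=cv2.INTER_CUBIC)
cv2.imwrite('pics/c1.png',cv2.vconcat([a]));cv2.imwrite('pics/c2.png',b)
```

```text
side y (227.0, 220.5) (11.0, 14.0) 90.0 (220, 215, 15, 12)
    [655.6 118.4 120. ]
side r (276.5, 213.0) (8.0, 9.0) 90.0 (272, 209, 10, 9)
    [511.4  54.9 131. ]
side o (250.57359313964844, 300.5304870605469) (27.501361846923828, 13.89317512512207) 85.91438293457031 (243, 287, 16, 28)
    [475.4 410.5 190. ]
top y (230.0, 166.0) (16.0, 16.0) 90.0 (222, 158, 17, 17)
    [651.8 119.2 120. ]
top r (254.5, 218.5) (13.0, 13.0) 90.0 (248, 212, 14, 14)
    [509.   49.6 131. ]
top o (124.70438385009766, 226.93792724609375) (10.508598327636719, 14.096900939941406) 19.983104705810547 (118, 219, 14, 16)
    [475.  374.7 190. ]
(array([653.22878876, 119.49802774, 121.44575013]), np.float64(3.4730539061071375))
```

View pics/c1.png

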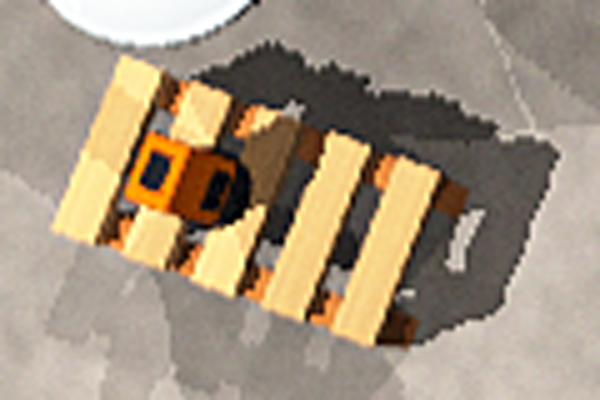

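View pics/c2.png

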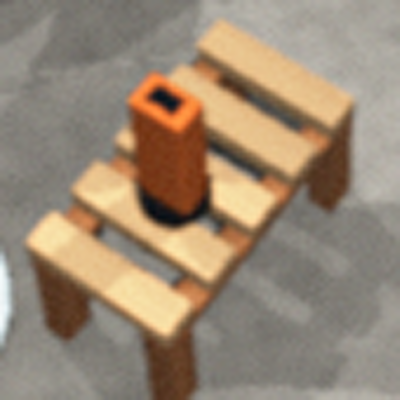

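The crops show the probe in the slot between the 2nd and 3rd slats counted from the left (+y) end. The handle's top face is at about top-view pixel (116.6,224.4) and side-view pixel (250.3,291.3), and the flange rests on the slats.

Run:
```python
from h import *
T=cv2.imread('pics/top0.png')
cr=[(122,55),(440,170),(375,345),(52,230)]
W=np.array([plane('top',x/5+85,y/5+190,105)[:2] for x,y in cr]);print(W.round(1))
print('sides',[np.linalg.norm(W[i]-W[i-1]).round(1) for i in range(4)])
c=W.mean(0); ex=(W[0]+W[1]-W[2]-W[3]); ey=(W[0]+W[3]-W[1]-W[2])
ax=np.arctan2(ex[1],ex[0]); ay=np.arctan2(ey[1],ey[0])-np.pi/2
print('rack c',c,'yaw',ax,ay)
cs=[(218,22),(352,100),(170,338),(30,245)]
V=np.array([plane('side',x/4.7+215,y/4.7+270,105)[:2] for x,y in cs]);print('side rack',V.round(1),V.mean(0))
hp,e=two((166/4.7+215,100/4.7+270),(158/5+85,172/5+190));print('handle top',hp,e)
yaw=(ax+ay)/2; Rz=np.array([[np.cos(yaw),-np.sin(yaw)],[np.sin(yaw),np.cos(yaw)]])
print('handle in rack',Rz.T@(hp[:2]-c))
print('top-only handle',plane('top',116.6,224.4,205),'side-only',plane('side',250.3,291.3,205))
# plate circle
hsv=cv2.cvtColor(T,cv2.COLOR_BGR2HSV)
m=cv2.inRange(hsv,(0,0,0),(180,255,60)); 
k=max(cv2.findContours(m[10:210,165:365].copy(),cv2.RETR_EXTERNAL,cv2.CHAIN_APPROX_NONE)[0],key=cv2.contourArea)
pts=np.array([plane('top',p[0][0]+165,p[0][1]+10,120)[:2] for p in cv2.convexHull(k)],np.float32)
print('plate',cv2.minEnclosingCircle(pts))
# flat top of plunger head, brighter part
for n,(u0,v0) in(('top',(254.5,218.5)),('side',(276.5,213))):
  for z in (121,131): print(n,z,plane(n,u0,v0,z).round(1))
im=cv2.resize(T[195:245,225:295],None,fx=6,fy=6,interpolation=cv2.INTER_CUBIC)
S=cv2.imread('pics/side0.png')[190:240,245:305]
cv2.imwrite('pics/c3.png',cv2.hconcat([im,cv2.resize(S,None,fx=6,fy=6,interpolation=cv2.INTER_CUBIC)]))
print(proj('top',[510,52,131]),proj('side',[510,52,131]))
```

```text
[[551.6 443.4]
 [492.5 269.3]
 [398.  300.1]
 [456.2 475.4]]
sides [np.float64(100.7), np.float64(183.8), np.float64(99.4), np.float64(184.7)]
rack c [474.57942802 372.06818714] yaw -0.3190898501563561 -0.3239971000838724
side rack [[493.  274.1]
 [399.5 305.3]
 [455.9 477.8]
 [549.6 446.2]] [474.52409894 375.85481966]
handle top [480.81396283 391.90661703 202.21423951] 1.665475626412102
handle in rack [-0.35455774 20.79199397]
top-only handle [479.74927558 390.89512456 205.        ] side-only [480.97971694 393.69043015 205.        ]
plate ((828.3281860351562, 28.9168643951416), 249.1551971435547)
top 121 [510.1  49.8 121. ]
top 131 [509.   49.6 131. ]
side 121 [514.   46.2 121. ]
side 131 [511.4  54.9 131. ]
[253.58713296 218.11055381] [277.18635036 212.44013541]
```

View pics/c3.png

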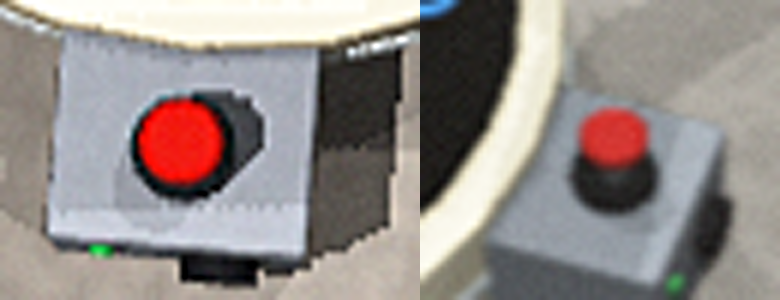

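The box picture confirms the red head's centre at top (255.2,218.7) and side (277.3,213), which puts the plunger at about (510,51). The probe axis is at about (481,393) with yaw −0.32, matching slot y=+20 of the rack. The yellow ring is at (653.5,119). I'm moving to the plunger with the fingers shut.

The rows are not in the units I measure in: shifts go in shares of 200 mm and turns go in shares of 2 rad. I convert before sending: -40 mm / 200 = -0.2, 2 mm / 200 = 0.01, 0.148 rad / 2 = 0.074.

Emit:
send_path:
  ticks: [0,0,0,0,0,0.074,0,0,0,0,0,0,0.074,0,0,0,0,0,0,0.074,0,0,0,0,0,0,0.074,0,0,0,0,0,0,0.074,0,0.01,-0.2,0,0,0,0,0,0.01,-0.2,0,0,0,0,0,0.01,-0.2,0,0,0,0,0,0.01,-0.2,0,0,0,0,0,0.01,-0.2,0,0,0,0,0,0.01,-0.2,0,0,0,0,0,0.01,-0.2,0,0,0,0,0]

```text
clock: 1.3
eef_pos: [366.6, -330.4, 231.1]
tool_rot: [-3.141, 0.0, -0.32]
force: [-0.5, -0.2, -0.2]
width: -0.0
gripper_force: 0.0Traceback (most recent call last):
```

Add to h.py:
```python
def togo(p):
    from scipy.spatial.transform import Rotation as Q
    s=ctrl.read_state(); R=Q.from_euler('xyz',s['tool_rot']).as_matrix()
    print(s['clock'],s['eef_pos'].round(1),s['tool_rot'].round(3),s['force'].round(1),s['width'].round(1),'TOGO tool',(R.T@(np.array(p)-s['eef_pos'])).round(1))
```

```bash
python3 -c "
from h import *
togo([510,51,160])"
```

```text
  File "<string>", line 3, in <module>
    togo([510,51,160])
    ~~~~^^^^^^^^^^^^^^
  File "h.py", line 24, in togo
    print(s['clock'],s['eef_pos'].round(1),s['tool_rot'].round(3),s['force'].round(1),s['width'].round(1),'TOGO tool',(R.T@(np.array(p)-s['eef_pos'])).round(1))
                                                                                      ^^^^^^^^^^^^^^^^
AttributeError: 'float' object has no attribute 'round'
```

In the tool's units: -41 mm / 200 = -0.205, 1.6 mm / 200 = 0.008.

```bash
sed -i "s/s\['width'\].round(1)/round(s['width'],1)/" h.py
```

Emit:
send_path:
  ticks: [0.008,-0.205,0,0,0,0,0,0.008,-0.205,0,0,0,0,0,0.008,-0.205,0,0,0,0,0,0.008,-0.205,0,0,0,0,0,0.008,-0.205,0,0,0,0,0,0.008,-0.205,0,0,0,0,0,0.008,-0.205,0,0,0,0,0,0.008,-0.205,0,0,0,0,0,0.008,-0.205,0,0,0,0,0,0.008,-0.19,0,0,0,0,0,0,0,0,0,0,0,0]

```text
clock: 2.4
eef_pos: [511.1, 55.7, 230.9]
tool_rot: [-3.138, 0.0, -0.311]
force: [-1.5, -0.5, 1.0]
width: -0.1
gripper_force: 0.0
```

```bash
python3 -c "
from h import *
togo([510,51,140])"
```

```text
2.4 [511.1  55.7 230.9] [-3.138  0.    -0.311] [-1.5 -0.5  1. ] -0.1 TOGO tool [ 0.4  5.1 90.9]
```

Emit:
send_path:
  ticks: [0,0,0,0,0,0,0,0,0,0,0,0,0,0]

```text
clock: 2.6
eef_pos: [509.1, 47.7, 231.1]
tool_rot: [3.14, 0.001, -0.322]
force: [-0.1, -0.8, 0.3]
width: -0.2
gripper_force: 0.0
```

```bash
python3 -c "
from h import *
togo([510,51,140])"
```

```text
2.6 [509.1  47.7 231.1] [ 3.14e+00  1.00e-03 -3.22e-01] [-0.1 -0.8  0.3] -0.2 TOGO tool [-0.1 -3.5 91.1]
```

Emit:
send_path:
  ticks: [0,0.01,0.1,0,0,0,0,0,0.01,0.1,0,0,0,0,0,0,0.1,0,0,0,0,0,0,0.1,0,0,0,0,0,0,0.02,0,0,0,0,0,0,0,0,0,0,0]

```text
clock: 3.2
eef_pos: [507.9, 44.0, 147.1]
tool_rot: [3.141, 0.001, -0.322]
force: [0.3, 0.0, -0.2]
width: 0.0
gripper_force: 0.0
```

```bash
python3 -c "
from h import *
togo([510,51,131])"
```

```text
3.2 [507.9  44.  147.1] [ 3.141e+00  1.000e-03 -3.220e-01] [ 0.3  0.  -0.2] 0.0 TOGO tool [-0.2 -7.3 16.1]
```

In the tool's units: 6 mm / 200 = 0.03, 5 mm / 200 = 0.025.

Emit:
send_path:
  ticks: [0,-0.02,0,0,0,0,0,0,-0.015,0.01,0,0,0,0,0,0,0.03,0,0,0,0,0,0,0.03,0,0,0,0,0,0,0.025,0,0,0,0,0,0,0.02,0,0,0,0,0,0,0.015,0,0,0,0,0,0,0,0,0,0,0]

```text
clock: 4.0
eef_pos: [510.6, 52.1, 121.2]
tool_rot: [-3.141, 0.0, -0.32]
force: [-0.6, 1.3, 5.8]
width: -0.1
gripper_force: 2.6
```

```bash
python3 -c "
from h import *
togo([510,51,117])"
```

```text
4.0 [510.6  52.1 121.2] [-3.141  0.    -0.32 ] [-0.6  1.3  5.8] -0.1 TOGO tool [-0.3  1.2  4.2]
```

Contact is as expected: 5.8 N at about 10 mm of travel. I'll press on to the stop.

In the tool's units: 2 mm / 200 = 0.01, 1 mm / 200 = 0.005.

Emit:
send_path:
  ticks: [0,0,0.01,0,0,0,0,0,0,0.01,0,0,0,0,0,0,0.005,0,0,0,0,0,0,0.005,0,0,0,0,0,0,0,0,0,0,0]

```text
clock: 4.5
eef_pos: [510.7, 52.1, 116.9]
tool_rot: [-3.141, -0.0, -0.32]
force: [-4.0, 0.3, 17.0]
width: 0.2
gripper_force: 8.8
```

Emit:
send_path:
  ticks: [0,0,0.005,0,0,0,0,0,0,0,0,0,0,0]

```text
clock: 4.7
eef_pos: [510.8, 52.1, 116.8]
tool_rot: [-3.14, -0.001, -0.32]
force: [-6.0, 0.1, 26.1]
width: -0.2
gripper_force: 13.1
```

At the stop: z 116.8, with force rising to 26 N and no further travel. Releasing and checking that the plunger springs back.

In the tool's units: -30 mm / 200 = -0.15, -20 mm / 200 = -0.1.

Emit:
send_path:
  ticks: [0,0,-0.05,0,0,0,0,0,0,-0.1,0,0,0,0,0,0,-0.15,0,0,0,0,0,0,-0.15,0,0,0,40,0,0,-0.15,0,0,0,85,0,0,0,0,0,0,85]

```text
clock: 5.3
eef_pos: [513.0, 51.7, 237.8]
tool_rot: [-3.138, -0.007, -0.321]
force: [0.7, -0.2, -0.5]
width: 43.4
gripper_force: 0.0
```

Emit:
send_path:
  ticks: [-0.065,-0.15,0,0,0,0,85,-0.065,-0.15,0,0,0,0,85,-0.065,-0.15,0,0,0,0,85,-0.065,-0.15,0,0,0,0,85,-0.065,-0.15,0,0,0,0,85,-0.065,-0.15,0,0,0,0,85,-0.065,-0.15,0,0,0,0,85,-0.065,-0.15,0,0,0,0,85,-0.065,-0.15,0,0,0,0,85,-0.065,-0.15,0,0,0,0,85,0,0,0,0,0,0,85,0,0,0,0,0,0,85]

```text
clock: 6.5
eef_pos: [480.9, 377.6, 232.9]
tool_rot: [3.139, 0.001, -0.319]
force: [0.7, -0.9, 0.1]
width: 84.8
gripper_force: 0.0
```

Run:
```python
from h import *
togo([480.8,393,146])
T=ctrl.get_image('top');S=ctrl.get_image('side')
for n,im,r in(('top',T,(240,205,272,235)),('side',S,(265,195,292,232))):
    for c in blobs(n,im,(0,170,90),(4,255,255),10,r): print(n,cv2.minAreaRect(c),cv2.boundingRect(c))
cv2.imwrite('pics/v1.png',cv2.hconcat([cv2.resize(T[150:290,60:290],(460,280)),cv2.resize(S[200:340,190:340],(300,280))]))
```

```text
6.5 [480.9 377.6 232.9] [ 3.139e+00  1.000e-03 -3.190e-01] [ 0.7 -0.9  0.1] 84.8 TOGO tool [ -4.8 -14.8  86.9]
top ((255.0, 218.0), (12.0, 12.0), 90.0) (249, 212, 13, 13)
side ((276.5, 212.0), (6.0, 9.0), 90.0) (272, 209, 10, 7)
```

View pics/v1.png

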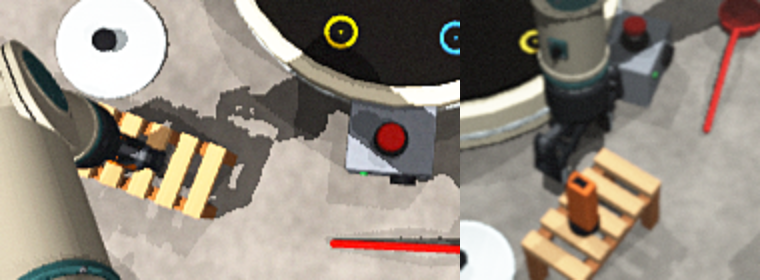

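The plunger is back up (same pixels as before), and the open gripper is just above and behind the probe. Moving over it and then down.

In the tool's units: -8 mm / 200 = -0.04, -7 mm / 200 = -0.035.

Emit:
send_path:
  ticks: [-0.0125,-0.035,0,0,0,0,85,-0.0125,-0.04,0,0,0,0,85,0,0,0,0,0,0,85,0,0,0,0,0,0,85,0,0,0,0,0,0,85]

```text
clock: 7.1
eef_pos: [481.7, 393.1, 234.3]
tool_rot: [3.141, -0.0, -0.321]
force: [-0.6, 0.6, -0.8]
width: 84.9
gripper_force: 0.0
```

```bash
python3 -c "
from h import *
togo([480.8,393,146])"
```

```text
7.1 [481.7 393.1 234.3] [ 3.141 -0.    -0.321] [-0.6  0.6 -0.8] 84.9 TOGO tool [-0.9  0.3 88.3]
```

In the tool's units: 20 mm / 200 = 0.1, 15 mm / 200 = 0.075.

Emit:
send_path:
  ticks: [-0.005,0,0.075,0,0,0,85,0,0,0.1,0,0,0,85,0,0,0.1,0,0,0,85,0,0,0.1,0,0,0,85,0,0,0.065,0,0,0,85,0,0,0,0,0,0,85,0,0,0,0,0,0,85]

```text
clock: 7.8
eef_pos: [481.0, 393.8, 146.7]
tool_rot: [-3.141, -0.0, -0.32]
force: [0.1, 0.1, -0.9]
width: 84.8
gripper_force: 0.0
```

```bash
python3 -c "
from h import *
togo([480.8,393,146])
T=ctrl.get_image('top');S=ctrl.get_image('side')
cv2.imwrite('pics/v2.png',cv2.hconcat([cv2.resize(T[180:280,80:200],(360,300)),cv2.resize(S[240:360,200:320],(400,300))]))"
```

```text
7.8 [481.  393.8 146.7] [-3.141 -0.    -0.32 ] [ 0.1  0.1 -0.9] 84.8 TOGO tool [0.  0.8 0.7]
```

View pics/v2.png

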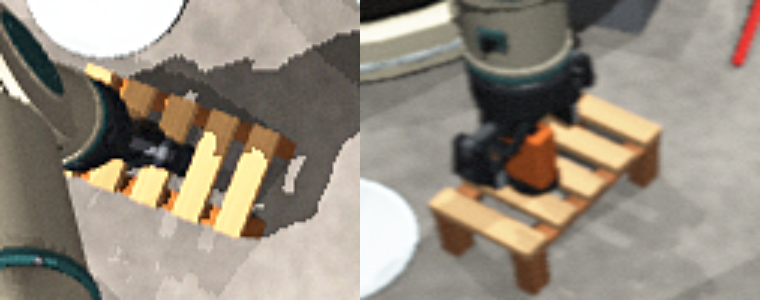

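The side view shows the orange handle standing between the open fingers, with one finger to its left in front. Closing.

Emit:
send_path:
  ticks: [0,0,0,0,0,0,30,0,0,0,0,0,0,30,0,0,0,0,0,0,26,0,0,0,0,0,0,10,0,0,0,0,0,0,0,0,0,0,0,0,0,0,0,0,0,0,0,0,0,0,0,0,0,0,0,0,0,0,0,0,0,0,0]

```text
clock: 8.8
eef_pos: [480.9, 394.1, 146.6]
tool_rot: [-3.141, -0.0, -0.32]
force: [1.4, 0.7, 2.4]
width: 23.3
gripper_force: 59.1
```

In the tool's units: -15 mm / 200 = -0.075, -12 mm / 200 = -0.06.

Emit:
send_path:
  ticks: [0,0,-0.04,0,0,0,0,0,0,-0.06,0,0,0,0,0,0,-0.075,0,0,0,0,0,0,-0.075,0,0,0,0,0,0,-0.075,0,0,0,0,0,0,-0.075,0,0,0,0,0,0,-0.075,0,0,0,0,0,0,-0.075,0,0,0,0,0,0,-0.075,0,0,0,0,0,0,-0.075,0,0,0,0,0,0,0,0,0,0,0,0,0,0,0,0,0,0]

```text
clock: 10.0
eef_pos: [480.5, 393.4, 286.5]
tool_rot: [3.142, -0.0, -0.32]
force: [-0.1, -0.1, -1.4]
width: 23.4
gripper_force: 58.8
```

Run:
```python
from h import *
togo([653.5,119,290])
T=ctrl.get_image('top');S=ctrl.get_image('side')
cv2.imwrite('pics/v3.png',cv2.hconcat([cv2.resize(T[170:270,80:200],(360,300)),cv2.resize(S[220:340,180:300],(400,300))]))
```

```text
10.0 [480.5 393.4 286.5] [ 3.142 -0.    -0.32 ] [-0.1 -0.1 -1.4] 23.4 TOGO tool [250.6 206.   -3.5]
```

View pics/v3.png

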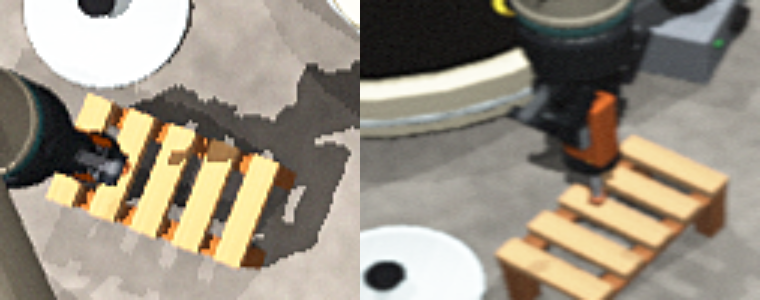

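The probe is out of the rack and held upright, with the tip visible at about side pixel (251,300). Moving over the yellow ring.

Emit:
send_path:
  ticks: [0.05,0.04,0,0,0,0,0,0.12,0.1,0,0,0,0,0,0.135,0.11,0,0,0,0,0,0.135,0.11,0,0,0,0,0,0.135,0.11,0,0,0,0,0,0.135,0.11,0,0,0,0,0,0.135,0.11,0,0,0,0,0,0.135,0.11,0,0,0,0,0,0.135,0.11,0,0,0,0,0,0.1,0.09,0,0,0,0,0,0.04,0.03,0,0,0,0,0,0,0,0,0,0,0,0]

```text
clock: 11.3
eef_pos: [654.4, 116.7, 285.7]
tool_rot: [3.14, 0.0, -0.324]
force: [0.6, 0.2, -1.1]
width: 23.1
gripper_force: 58.9
```

Emit:
send_path:
  ticks: [0,0,0,0,0,0,0,0,0,0,0,0,0,0,0,0,0,0,0,0,0]

```text
clock: 11.6
eef_pos: [653.4, 121.2, 286.4]
tool_rot: [-3.141, 0.001, -0.318]
force: [0.5, -0.1, -2.5]
width: 23.3
gripper_force: 58.9
```

Run:
```python
from h import *
togo([653.5,119,256])
print(proj('side',[480.5,393.4,160]))
T=ctrl.get_image('top');S=ctrl.get_image('side')
e=ctrl.read_state()['eef_pos']; print('pred tip',proj('side',e-[0,0,126.6]),'mark',proj('side',[653.5,119,120]))
cv2.imwrite('pics/side4.png',S);cv2.imwrite('pics/v4.png',cv2.resize(S[170:250,180:280],(750,600),interpolation=cv2.INTER_CUBIC))
```

```text
11.6 [653.4 121.2 286.4] [-3.141e+00  1.000e-03 -3.180e-01] [ 0.5 -0.1 -2.5] 23.3 TOGO tool [ 0.8  2.  30.4]
[251.41416668 300.59505878]
pred tip [226.18569814 212.60623047] mark [227.56110946 220.77524458]
```

View pics/v4.png

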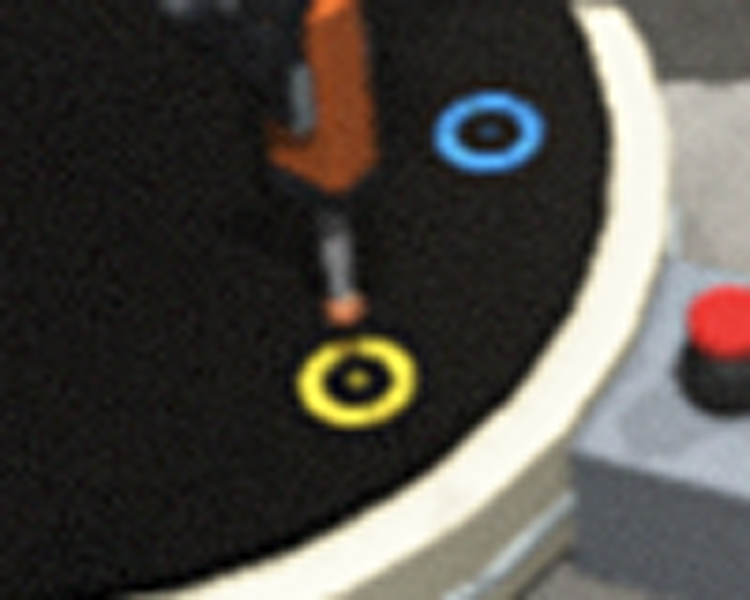

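The copper tip's lower end is at side pixel (226,212.9), matching the prediction, and the ring's centre is at (227.6,220.7). Nothing has slipped. Descending.

In the tool's units: 8 mm / 200 = 0.04, 6 mm / 200 = 0.03.

Emit:
send_path:
  ticks: [0,0.005,0.03,0,0,0,0,0,0,0.04,0,0,0,0,0,0,0.04,0,0,0,0,0,0,0.04,0,0,0,0,0,0,0.025,0,0,0,0,0,0,0.005,0,0,0,0,0,0,0,0,0,0,0,0,0,0,0,0,0,0,0,0,0,0,0,0,0]

```text
clock: 12.6
eef_pos: [654.1, 118.2, 250.8]
tool_rot: [-3.141, -0.001, -0.32]
force: [-0.0, -0.7, -0.9]
width: 23.3
gripper_force: 58.9
```

```bash
python3 -c "
from h import *
togo([653.5,119,238.6])"
```

```text
12.6 [654.1 118.2 250.8] [-3.141e+00 -1.000e-03 -3.200e-01] [-0.  -0.7 -0.9] 23.3 TOGO tool [-0.8 -0.5 12.2]
```

In the tool's units: 2 mm / 200 = 0.01, 1 mm / 200 = 0.005.

Emit:
send_path:
  ticks: [0,0,0.01,0,0,0,0,0,0,0.01,0,0,0,0,0,0,0.01,0,0,0,0,0,0,0.01,0,0,0,0,0,0,0.01,0,0,0,0,0,0,0.005,0,0,0,0,0,0,0.005,0,0,0,0,0,0,0,0,0,0,0,0,0,0,0,0,0,0,0,0,0,0,0,0,0]

```text
clock: 13.6
eef_pos: [653.9, 118.3, 238.5]
tool_rot: [-3.141, -0.0, -0.32]
force: [-0.0, 0.0, 1.8]
width: 23.3
gripper_force: 59.1
```

Run:
```python
from h import *
f=[]
for i in range(6):
    S=ctrl.get_image('side'); s=ctrl.read_state(); f.append(np.r_[s['force'][2],s['eef_pos']])
print(np.array(f).round(1)); togo([653.5,119,238.6])
cv2.imwrite('pics/v5.png',cv2.resize(S[170:250,180:280],(750,600),interpolation=cv2.INTER_CUBIC))
```

```text
[[1.800e+00 6.539e+02 1.183e+02 2.385e+02]
 [2.900e+00 6.539e+02 1.183e+02 2.385e+02]
 [1.000e+00 6.539e+02 1.182e+02 2.384e+02]
 [2.000e+00 6.539e+02 1.183e+02 2.384e+02]
 [2.100e+00 6.539e+02 1.183e+02 2.384e+02]
 [2.000e-01 6.539e+02 1.183e+02 2.384e+02]]
13.9 [653.9 118.3 238.4] [-3.141 -0.    -0.32 ] [1.  0.7 0.2] 23.5 TOGO tool [-0.6 -0.6 -0.2]
```

View pics/v5.png

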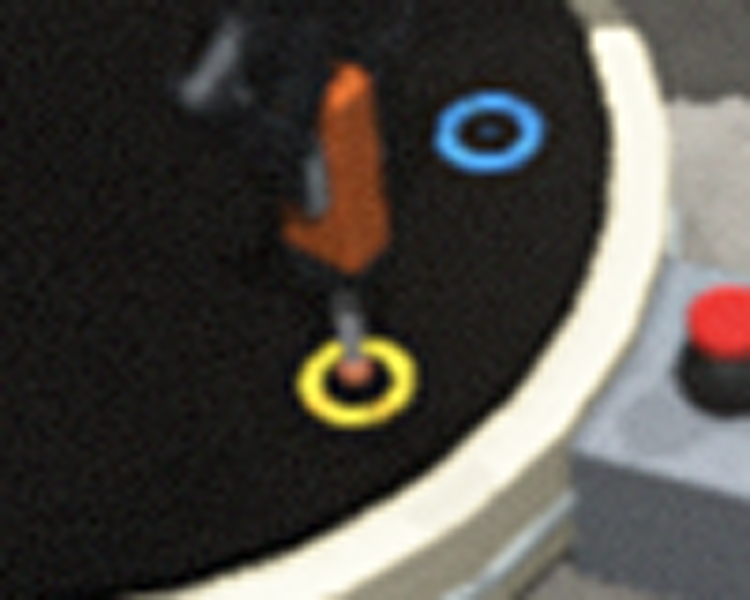

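The tip sits in the middle of the yellow ring, at about side pixel (227,220). The force rose by roughly 3 N over the free-hanging reading, which means about 8–9 mm of tip travel and agrees with the geometry. Handing in.

```bash
python3 -c "
from cell import ctrl
print(ctrl.finish_job())"
```

```text
the job is handed in; nothing more can be done
None
```

The job is handed in, verdict not shown: I pressed the plunger to its stop and it sprang back, and the thermometer is held upright with its tip inside the yellow ring, pushed in about 8 mm at roughly 3 N.

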